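Close and lock the leaf drill jig

TASK

The drilling jig on the bench stands open with a brass blank in its nest. Press the sprung hinged leaf gently down until it lies level on the blank and, still holding it down, turn the red wing knob clockwise to its stop so that it locks, then let go: the leaf must stay level. Brass marks easily, so press no harder than it takes; never force the knob, and leave everything else on the bench where it is.

Things in the scene. Friction and masses are not known exactly. Their poses are not given: they have to be found in the camera images.
- jig: leaf drill jig screwed to the bench. Origin: underside of its blue base plate, 10 mm in front of the plate's centre; x towards its rear (hinge side), y to its left, z up. Base plate 240 x 110 x 12 mm. On it: two steel keepers with a 14 mm slot along x between them, a steel nest block, two hinge ears (68 mm up) at the rear
- hinge (a point): middle of the leaf's hinge axis, jig frame (100, 0, 57) mm, with the jig's axes; the axis runs along y. The leaf, an aluminium plate 64 mm wide and 10 mm thick, reaches 175 mm from it to the front. It starts sprung open, its free end raised by 0.40 rad. Springs lift it: pushing it down at the knob takes 4 to 5 N at first, 8 to 10 N near level (plus up to 6 N of friction if the wing is gripped and has to tilt between the pads). Unlocked, it springs open again
- knob_top (a point): top centre of the red wing knob at the leaf's free end; in the hinge's frame at leaf angle a: x = -145 cos a + 40 sin a, y = 0, z = 145 sin a + 40 cos a mm. z axis: the knob's axis, square to the leaf; x along the wing. Wing: 34 mm long (x), 12 thick (y), 30 high; below it a steel collar 44 mm across (upper face 30 mm below this point) lies on the leaf; fingertips may press on it
- knob (a joint): turn of the knob, rad, clockwise from above: within 0.08 of 0 at the start (wing along the jig's x), stop at 1.40, locked from 1.15. Turns lightly (0.05 N m). Its steel foot (30 x 8 mm, in line with the wing) enters the keeper slot only with the wing within 0.15 rad of it, and turns under the keepers only while the leaf is pressed firmly on the blank; else they block it at about 0.2
- keeper_left: left one of two steel angle keepers, 40 mm long, at the front of the jig; origin under its inner upright face, jig frame (-45, 22, 12) mm. Its lip (18 to 26 mm above the origin) reaches in to 7 mm from the slot's middle, and the knob's foot locks under it. Locked, it carries 8 to 10 N. Never force the foot against it: 25 N at most
- keeper_right: the right keeper, mirror image of the left, at jig frame (-45, -22, 12) mm; the same limit holds
- blank: brass disc, 36 x 3 mm, held by pins in the nest; origin: centre of its underside, jig frame (10, 0, 38) mm. The leaf's firm black pad meets it just before level; then the push at the knob rises steeply, 10 to 14 N per mm. Each newton above the springs' push puts 1.6 N on the blank: from 5 N above them the knob can be turned, 5 to 10 N is right; over 35 N on the blank marks it. Locked, it is clamped with about 12 N
- brush: hand brush for swarf, about 170 mm long, lying near the jig's right side; origin at the centre of its underside. Bystander: leave it alone
- dish: low white porcelain dish, 76 mm across and 16 mm high, with spare brass blanks, near the jig's left side; origin at the centre of its underside. Bystander: leave it alone
- bush_block: wooden block 60 x 100 x 28 mm holding drills (up to 75 mm high) and brass drill bushes; origin at the centre of its underside. Bystander: leave it alone
- oil: small oil bottle, 40 mm across, 85 mm high, red cap; origin at the centre of its underside. Bystander: leave it alone
- pliers: flat pliers with blue handles, about 165 mm long, 14 mm high, lying; origin at the centre of its underside. Bystander: leave it alone
- caliper: digital caliper, 190 mm long, lying; origin at the centre of its underside. Bystander: leave it alone
- file_cup: blue ceramic cup, 72 mm across, 95 mm high, with files up to 170 mm high; origin at the centre of its underside. Bystander: leave it alone

How it is judged (in metres and radians):
On the way, in this order (a step that is already met when the one before it is completed fails the run):
1. the leaf is pressed down level onto the blank (within 0.012 rad) (angle between knob_top's own z axis and vertical below 0.012 rad), for 0.2 s.
2. the knob is turned to lock (past 1.15 rad) with the leaf level (value of joint knob above 1.15 rad and angle between knob_top's own z axis and vertical below 0.012 rad), for 0.2 s.
At the end, for the whole second after the job is handed in: the leaf stays level by itself (within 0.012 rad), the knob is turned past 1.15 rad, and the leaf's pad holds the blank clamped (over 4 N) (all of step 2 and contact force between blank and anything else above 4 N); the robot touches nothing.
It fails at once if the blank is pressed with more than 35 N (contact force between blank and anything else above 35 N).
It fails at once if the knob is forced: its foot loads a keeper with more than 25 N (contact force between any of keeper_left, keeper_right and anything else above 25 N).
It fails at once if a bystander (brush, dish, bush block, oil bottle, pliers, caliper or file cup) is moved by more than 20 mm (distance of any of brush, dish, bush_block, oil, pliers, caliper, file_cup from where it was at the start of the episode above 0.02 m).
It also fails if it takes over 64 s, if anything falls off the work surface, if the arm or the gripper's body presses on something with over 40 N, if the wrist force passes 120 N, or if a joint passes its speed limit or range.

ROBOT

A 6-joint arm with a two-finger parallel gripper is mounted at the origin on the work surface. World frame = base frame: x ahead of the robot, y to its left, z up, the work surface at z = 0. Lengths are in mm, angles in rad, forces in N, time in s.
With the tool pointing down it reaches from about 400 to 925 mm from the base axis. Payload 12.5 kg.
Tool frame: the origin (TCP) lies at the very end of the fingers, on their centre line; the grasp point (between the pads) lies 19 mm behind it; z points along the fingers, y is the line along which they close (so a half turn about z gives the same grasp; the last joint's range is limited). The gripper opens to 95 mm and grips with 3 to 60 N. Pads are 20 mm wide; open, the fingers measure 119 mm over their backs; the gripper's body (75 mm by 180 mm) begins 59 mm behind the grasp point.
Start: joints at [1.093, 0.491, 1.559, -0, 1.092, -0.106], TCP at [227.043, 582.321, 214.661] pointing down, gripper open.
Joint ranges: [-3.1, 3.1], [-0.84, 2.19], [0.05, 2.79], [-1.13, 4.28], [0.06, 2.93], [-2.69, 2.69]. Speed limits (rad/s): [2.22, 2.22, 2.79, 3.14, 3.14, 3.14].

INTERFACE

Orientations are given as [roll, pitch, yaw] about the fixed x, y, z axes, in that order (R = Rz(yaw) Ry(pitch) Rx(roll)).
In Python, from cell import * gives the robot as it stands.
- The arm moves only by the tool step_arm, never from a script. Its argument "plan" is a list of rows, each an object of numbers: "x", "y", "z": the shift along the tool's x, y, z in units of 25 mm (1.0 is 25 mm); "rx", "ry", "rz": the turn, a rotation vector about the tool's x, y, z in units of 0.1 rad (1.0 is 0.1 rad). In form: [{"x": .., "y": .., "z": .., "rx": .., "ry": .., "rz": ..}, ...]. A call has exactly 10 rows; each row shifts and turns the commanded pose from where the row before left it, along the tool's axes as they then stand; what a row does not reach is not made up. A row lasts 1/12 s, in which the tool goes at most 41.7 mm and 7.16 degrees, less where a joint would pass 70% of its speed; a pose out of reach is approached as far as the arm can. A call with a number of a shift or a turn outside -1 to 1 is refused whole. A call with a gripper value outside its range is refused whole. "jaw" is the closure, from -1 (fully open) to 1 (shut), so that 0 is half open, set as the call begins (left out, the last holds). The fingers move at their own pace and stop on an object; the grip force is fixed at half the most. Time passes only in rows, so rows that do not move let the fingers close, or fill a call up. It gives the time, the measured TCP pose, the force, the opening and the grip force at its end, in the units of the state.
- state(): the state, without advancing time (a new reading comes with each control period).
- read_camera(name): name is "scene" or "side" or "wrist"; returns a dict with "image" (400x640x3 uint8, red, green, blue), "depth" (400x640 float32, mm along the optical axis (not along the pixel's ray), 0 where there is no reading), "vfov" (degrees; the focal length in pixels is half the picture's height over the tangent of half this angle, whatever the lens; pixels are square), "cx", "cy" (the principal point, pixels), "R" (3x3) and "t" (3): a world point X has camera coordinates R X + t. Camera axes: x right, y down, z forward; pixel columns grow to the right and rows downward; lengths in mm; the calibration is good to about 2 mm. A picture is of the moment at which its call begins.
- job_done(): hands the job in; it is judged then, once.
The state is a dict: "t": time; "joints": joint angles; "qvel": joint speeds; "tau": joint torques, N m; "eef_pos": TCP position; "tcp_rot": TCP orientation; "ft_force": force on the tool from outside, world axes, zero at the start; "moment": the same for the moment, N m; "opening": opening from 0.0 (shut) to 1.0 (fully open); "grip_force": force on a finger pad.
Only numpy, scipy, OpenCV 4.12 (cv2) and the standard library are available. Lean on these libraries where they do the work, as an engineer would, in place of code of your own. Each camera call takes 0.05 s, during which the arm holds its last target. There are 200 camera calls.

## Working session

There is one attempt and no reset: what is moved stays moved. The work goes in short steps, Python scripts to look and compute and a tool call to move; the robot and the scene stay as the last step left them, time stands still between calls to the robot, and variables do not carry over. Pictures are saved under pics/ and viewed, at most 10 in all, crops included, and the job is handed in when it is done.

Besides the shell and the picture viewer there is one more tool, called after ">>>" by a JSON object that holds its "api" and its "payload". step_arm: Moves the arm, as the interface text tells. Shifts and turns lie within -1 to 1; 1 stands for 25 mm of shift or 0.1 rad of turn. Its arguments: {"type":"object","properties":{"plan":{"type":"array","items":{"type":"object","properties":{"x":{"type":"number"},"y":{"type":"number"},"z":{"type":"number"},"rx":{"type":"number"},"ry":{"type":"number"},"rz":{"type":"number"}}}},"jaw":{"type":"number"}},"required":["plan"]}

```bash
mkdir -p pics; ls
cat > h.py <<'E'
from cell import *
import numpy as np, cv2
def f(c): return c["image"].shape[0]/2/np.tan(np.radians(c["vfov"])/2)
def ray(c,u,v):
    d=np.array([(u-c["cx"])/f(c),(v-c["cy"])/f(c),1.0]); return -c["R"].T@c["t"], c["R"].T@d
def plane(c,u,v,z):
    o,d=ray(c,u,v); return o+d*(z-o[2])/d[2]
def cloud(c):
    H,W=c["depth"].shape; u,v=np.meshgrid(np.arange(W),np.arange(H)); D=c["depth"]
    P=np.stack([(u-c["cx"])/f(c)*D,(v-c["cy"])/f(c)*D,D],-1)
    return (P-c["t"])@c["R"]
def save(c,n): cv2.imwrite("pics/"+n+".png",c["image"][:,:,::-1])
E
python3 - <<'E'
from h import *
s=state(); print(s)
for n in ("scene","side"):
    c=read_camera(n); save(c,n+"0"); print(n,c["vfov"],c["cx"],c["cy"],-c["R"].T@c["t"])
    P=cloud(c); h=cv2.cvtColor(c["image"],cv2.COLOR_RGB2HSV)
    m=(((h[...,0]<8)|(h[...,0]>172))&(h[...,1]>150)&(h[...,2]>80)).astype(np.uint8)
    k,l,st,ce=cv2.connectedComponentsWithStats(m)
    for i in range(1,k):
        if st[i,4]>30:
            q=P[(l==i)&(c["depth"]>0)]; print(st[i],ce[i],np.median(q,0).round() if len(q) else None)
E
```

```text
pics
{'t': 0.0, 'joints': array([ 1.09340476e+00,  4.91577879e-01,  1.55948298e+00, -1.07946141e-05,
        1.09167975e+00, -1.05600684e-01]), 'qvel': array([-0.00101304,  0.00067324,  0.00082438,  0.00058511, -0.00027083,
        0.00136019]), 'tau': array([-3.35544501e-03, -6.12639642e+01, -2.58193302e+01,  6.92296098e-02,
        4.81496856e-02, -5.09738982e-05]), 'eef_pos': array([226.9165908 , 582.07810915, 214.03881695]), 'tcp_rot': array([-3.14045008e+00, -1.11480101e-04,  2.76980669e+00]), 'ft_force': array([-0.11699243,  0.88621497,  0.35167324]), 'moment': array([ 0.00383651, -0.00031374,  0.00781988]), 'grip_force': 0.0, 'opening': 0.9971593538626762}
scene 52.46691562864056 318.166300056726 202.21642327090558 [1196.66143108  144.16900755 1200.1349103 ]
[289 193   7  11  50] [292.24 198.  ] [578. -70. 147.]
[ 293  288  149   80 6246] [371.05459494 329.11319244] [887. 232.   1.]
side 55.09566398722611 317.7379697649293 203.26896247674213 [-183.37751371 -527.32440879  828.08348351]
[ 270  132  106   51 1474] [321.73609227 156.47150611] [860. 221.   0.]
[337 187  11  12  93] [341.96774194 192.48387097] [564. -76. 142.]
[460 238   8   8  51] [463.58823529 241.60784314] [ 654. -421.   83.]
[560 250  14  16  96] [566.17708333 257.84375   ] [ 805. -665.   46.]
```

View pics/scene0.png

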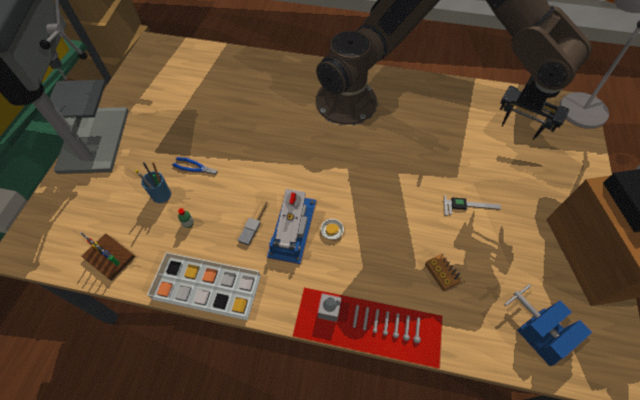

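View pics/side0.png

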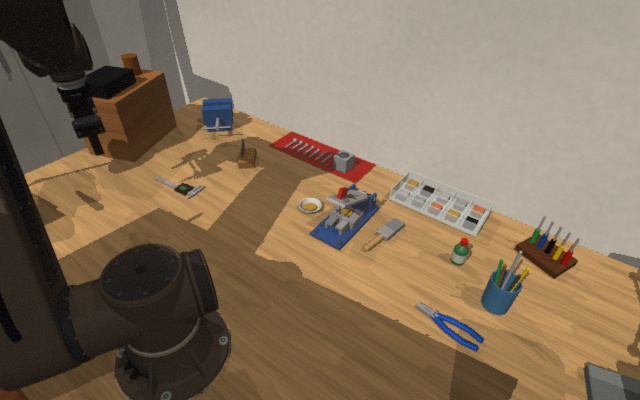

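The scene view shows the jig at about (292,228), its red knob at (292,198), the brush to its left in the image and the dish to its right. The side view confirms that the knob end faces the robot. Next I'll fit the jig pose from the blue plate.

```bash
cat >> h.py <<'E'
def blue(c,ctr=(600,-80),r=160):
    P=cloud(c); h=cv2.cvtColor(c["image"],cv2.COLOR_RGB2HSV)
    m=(h[...,0]>100)&(h[...,0]<125)&(h[...,1]>110)&(c["depth"]>0)
    m&=(np.hypot(P[...,0]-ctr[0],P[...,1]-ctr[1])<r)&(P[...,2]<25)
    v,u=np.nonzero(m)
    q=np.array([plane(c,a,b,12)[:2] for a,b in zip(u,v)],np.float32)
    return q,P[m]
def red(c,ctr=(570,-75),r=60):
    P=cloud(c); h=cv2.cvtColor(c["image"],cv2.COLOR_RGB2HSV)
    m=((h[...,0]<8)|(h[...,0]>172))&(h[...,1]>140)&(h[...,2]>60)&(c["depth"]>0)
    m&=(np.hypot(P[...,0]-ctr[0],P[...,1]-ctr[1])<r)&(P[...,2]>60)
    return P[m],m
E
python3 - <<'E'
from h import *
for n in ("scene","side"):
    c=read_camera(n); q,P=blue(c); print(n,len(q),cv2.minAreaRect(q),np.percentile(P[:,2],[5,50,95]).round(1))
    r,_=red(c); print(r.mean(0).round(1),r.min(0).round(1),r.max(0).round(1))
E
```

```text
scene 509 ((609.0530395507812, -72.07304382324219), (237.31332397460938, 105.95645904541016), 0.17657189071178436) [ 6.8 11.2 18.1]
[579.2 -71.  146.6] [553.5 -82.1 132.6] [593.6 -64.5 155.9]
side 624 ((601.167236328125, -75.33116149902344), (239.4049072265625, 106.92311096191406), 0.007081824354827404) [ 7.7 10.6 13.1]
[567.5 -75.2 140.2] [549.7 -81.3 119.9] [590.4 -66.4 154.1]
```

>>> {"api": "step_arm", "payload": {"plan": [{"x": -0.75, "y": -0.645, "z": -0.16}, {"x": -0.75, "y": -0.645, "z": -0.16}, {"x": -0.75, "y": -0.645, "z": -0.16}, {"x": -0.75, "y": -0.645, "z": -0.16}, {"x": -0.75, "y": -0.645, "z": -0.16}, {"x": -0.75, "y": -0.645, "z": -0.16}, {"x": -0.75, "y": -0.645, "z": -0.16}, {"x": -0.75, "y": -0.645, "z": -0.16}, {"x": -0.75, "y": -0.645, "z": -0.16}, {"x": -0.75, "y": -0.645, "z": -0.16}], "jaw": -1}}

```text
schema error: expected keys x, y, z, rx, ry, rz
```

>>> {"api": "step_arm", "payload": {"plan": [{"x": -0.75, "y": -0.645, "z": -0.16}, {"x": -0.75, "y": -0.645, "z": -0.16}, {"x": -0.75, "y": -0.645, "z": -0.16}, {"x": -0.75, "y": -0.645, "z": -0.16}, {"x": -0.75, "y": -0.645, "z": -0.16}, {"x": -0.75, "y": -0.645, "z": -0.16}, {"x": -0.75, "y": -0.645, "z": -0.16}, {"x": -0.75, "y": -0.645, "z": -0.16}, {"x": -0.75, "y": -0.645, "z": -0.16}, {"x": -0.75, "y": -0.645, "z": -0.16}]}}

```text
schema error: expected keys x, y, z, rx, ry, rz
```

>>> {"api": "step_arm", "payload": {"plan": [{"x": -0.75, "y": -0.645, "z": -0.16}, {"x": -0.75, "y": -0.645, "z": -0.16}, {"x": -0.75, "y": -0.645, "z": -0.16}, {"x": -0.75, "y": -0.645, "z": -0.16}, {"x": -0.75, "y": -0.645, "z": -0.16}, {"x": -0.75, "y": -0.645, "z": -0.16}, {"x": -0.75, "y": -0.645, "z": -0.16}, {"x": -0.75, "y": -0.645, "z": -0.16}, {"x": -0.75, "y": -0.645, "z": -0.16}, {"x": -0.75, "y": -0.645, "z": -0.16}]}}

```text
schema error: expected keys x, y, z, rx, ry, rz
```

>>> {"api": "step_arm", "payload": {"plan": [{"rz": -0.465}, {"rz": -0.465}, {"rz": -0.465}, {"rz": -0.465}, {"rz": -0.465}, {"rz": -0.465}, {"rz": -0.465}, {"rz": -0.465}, {}, {}]}}

```text
schema error: expected keys x, y, z, rx, ry, rz
```

Run:
```python
from h import *
s=state(); print(s["t"],s["joints"].round(3),s["eef_pos"],s["tcp_rot"],s["ft_force"])
c=read_camera("wrist"); save(c,"wrist0"); print(c["vfov"],-c["R"].T@c["t"],c["R"][2])
q,P=blue(c,(605,-74)); print(len(q),cv2.minAreaRect(q)); r,_=red(c); print(len(r),r.min(0),r.max(0),r.mean(0))
```

```text
0.2 [ 1.093  0.491  1.559 -0.     1.092 -0.106] [226.98893667 582.16643683 214.29451828] [-3.14092222e+00 -6.59510035e-05  2.76977033e+00] [ 0.26153411 -0.09186654 -0.03822591]
64.09023739844442 [148.23019148 613.06205843 384.50979622] [ 0.27852169 -0.10924178 -0.95419699]Traceback (most recent call last):
  File "<stdin>", line 4, in <module>
cv2.error: OpenCV(4.12.0) /io/opencv/modules/imgproc/src/convhull.cpp:143: error: (-215:Assertion failed) total >= 0 && (depth == CV_32F || depth == CV_32S) in function 'convexHull'
```

View pics/wrist0.png

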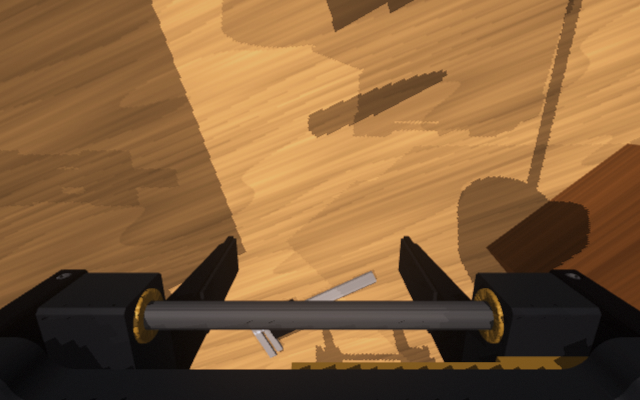

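The moves were refused because every row needs all six keys. The wrist view shows the open fingers (tips at about (235,240) and (405,240)) over the caliper. I'll resend with complete rows.

>>> {"api": "step_arm", "payload": {"plan": [{"x": -0.75, "y": -0.645, "z": -0.16, "rx": 0, "ry": 0, "rz": 0}, {"x": -0.75, "y": -0.645, "z": -0.16, "rx": 0, "ry": 0, "rz": 0}, {"x": -0.75, "y": -0.645, "z": -0.16, "rx": 0, "ry": 0, "rz": 0}, {"x": -0.75, "y": -0.645, "z": -0.16, "rx": 0, "ry": 0, "rz": 0}, {"x": -0.75, "y": -0.645, "z": -0.16, "rx": 0, "ry": 0, "rz": 0}, {"x": -0.75, "y": -0.645, "z": -0.16, "rx": 0, "ry": 0, "rz": 0}, {"x": -0.75, "y": -0.645, "z": -0.16, "rx": 0, "ry": 0, "rz": 0}, {"x": -0.75, "y": -0.645, "z": -0.16, "rx": 0, "ry": 0, "rz": 0}, {"x": -0.75, "y": -0.645, "z": -0.16, "rx": 0, "ry": 0, "rz": 0}, {"x": -0.75, "y": -0.645, "z": -0.16, "rx": 0, "ry": 0, "rz": 0}], "jaw": -1}}

```text
t: 1.08
eef_pos: [343.5, 362.8, 254.9]
tcp_rot: [3.141, 0.0, 2.77]
ft_force: [0.4, 0.3, 0.4]
opening: 1.001
grip_force: 0.0
```

>>> {"api": "step_arm", "payload": {"plan": [{"x": -0.75, "y": -0.645, "z": -0.16, "rx": 0, "ry": 0, "rz": 0}, {"x": -0.75, "y": -0.645, "z": -0.16, "rx": 0, "ry": 0, "rz": 0}, {"x": -0.75, "y": -0.645, "z": -0.16, "rx": 0, "ry": 0, "rz": 0}, {"x": -0.75, "y": -0.645, "z": -0.16, "rx": 0, "ry": 0, "rz": 0}, {"x": -0.75, "y": -0.645, "z": -0.16, "rx": 0, "ry": 0, "rz": 0}, {"x": -0.75, "y": -0.645, "z": -0.16, "rx": 0, "ry": 0, "rz": 0}, {"x": -0.75, "y": -0.645, "z": -0.16, "rx": 0, "ry": 0, "rz": 0}, {"x": -0.75, "y": -0.645, "z": -0.16, "rx": 0, "ry": 0, "rz": 0}, {"x": -0.75, "y": -0.645, "z": -0.16, "rx": 0, "ry": 0, "rz": 0}, {"x": -0.75, "y": -0.645, "z": -0.16, "rx": 0, "ry": 0, "rz": 0}]}}

```text
t: 1.92
eef_pos: [459.6, 144.4, 294.9]
tcp_rot: [3.141, 0.0, 2.77]
ft_force: [-0.3, -0.3, -0.9]
opening: 0.993
grip_force: 0.0
```

>>> {"api": "step_arm", "payload": {"plan": [{"x": -0.75, "y": -0.645, "z": -0.16, "rx": 0, "ry": 0, "rz": 0}, {"x": -0.75, "y": -0.645, "z": -0.16, "rx": 0, "ry": 0, "rz": 0}, {"x": -0.75, "y": -0.645, "z": -0.16, "rx": 0, "ry": 0, "rz": 0}, {"x": -0.75, "y": -0.645, "z": -0.16, "rx": 0, "ry": 0, "rz": 0}, {"x": -0.75, "y": -0.645, "z": -0.16, "rx": 0, "ry": 0, "rz": 0}, {"x": -0.75, "y": -0.645, "z": -0.16, "rx": 0, "ry": 0, "rz": 0}, {"x": -0.75, "y": -0.645, "z": -0.16, "rx": 0, "ry": 0, "rz": 0}, {"x": -0.75, "y": -0.645, "z": -0.16, "rx": 0, "ry": 0, "rz": 0}, {"x": -0.75, "y": -0.645, "z": -0.16, "rx": 0, "ry": 0, "rz": 0}, {"x": -0.75, "y": -0.645, "z": -0.16, "rx": 0, "ry": 0, "rz": 0}]}}

```text
t: 2.75
eef_pos: [575.7, -73.9, 334.8]
tcp_rot: [3.141, -0.0, 2.77]
ft_force: [-0.5, 1.5, -0.1]
opening: 1.002
grip_force: 0.0
```

>>> {"api": "step_arm", "payload": {"plan": [{"x": 0, "y": 0, "z": 0, "rx": 0, "ry": 0, "rz": -0.465}, {"x": 0, "y": 0, "z": 0, "rx": 0, "ry": 0, "rz": -0.465}, {"x": 0, "y": 0, "z": 0, "rx": 0, "ry": 0, "rz": -0.465}, {"x": 0, "y": 0, "z": 0, "rx": 0, "ry": 0, "rz": -0.465}, {"x": 0, "y": 0, "z": 0, "rx": 0, "ry": 0, "rz": -0.465}, {"x": 0, "y": 0, "z": 0, "rx": 0, "ry": 0, "rz": -0.465}, {"x": 0, "y": 0, "z": 0, "rx": 0, "ry": 0, "rz": -0.465}, {"x": 0, "y": 0, "z": 0, "rx": 0, "ry": 0, "rz": -0.465}, {"x": 0, "y": 0, "z": 0, "rx": 0, "ry": 0, "rz": 0}, {"x": 0, "y": 0, "z": 0, "rx": 0, "ry": 0, "rz": 0}]}}

```text
t: 3.58
eef_pos: [575.3, -72.7, 334.6]
tcp_rot: [3.141, -0.0, 3.14]
ft_force: [-0.8, -1.0, -0.0]
opening: 0.999
grip_force: 0.0
```

Run:
```python
from h import *
s=state(); print(s["t"],s["joints"].round(3),s["eef_pos"],s["tcp_rot"],s["ft_force"])
c=read_camera("wrist"); save(c,"wrist1"); print(c["vfov"],-c["R"].T@c["t"],c["R"][2])
q,P=blue(c,(605,-74)); print(len(q)); r,_=red(c); print(len(r))
if len(q): print(cv2.minAreaRect(q))
if len(r): print(r.min(0),r.max(0),r.mean(0))
```

```text
3.5833 [-0.24   0.329  1.498  0.     1.315 -1.809] [575.30941357 -72.71640954 334.5570323 ] [ 3.14147002e+00 -1.22847430e-04  3.14037485e+00] [-0.7948623  -1.02252907 -0.04267669]
64.09023739844442 [490.763916   -72.57716414 504.77327286] [ 2.98946187e-01 -8.42556730e-04 -9.54269599e-01]
3602
483
((598.6577758789062, -73.3984375), (220.3369903564453, 107.66508483886719), 0.17077277600765228)
[544.4117566  -81.58749557 102.64758894] [607.36562937 -23.17567742 426.16100351] [569.195732   -71.29786867 171.71092751]
```

View pics/wrist1.png

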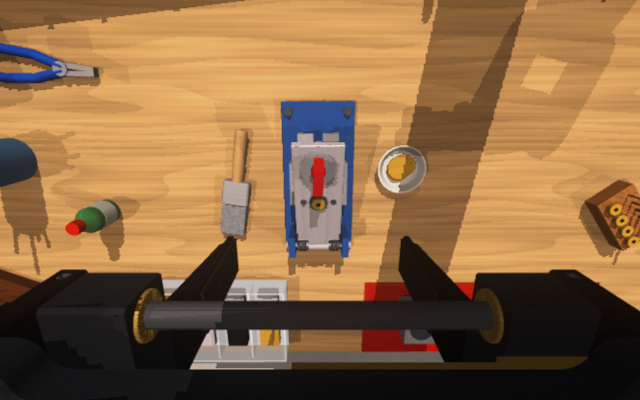

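Wrist view: front of the jig at the top, blue plate spanning columns 282–355, rows 100–258, yaw close to 0. The red wing is at about (318,178), with the brush at (238,185) and the dish at (402,168). Now I'll refine the edges.

Run:
```python
from h import *
c=read_camera("wrist"); im=c["image"]; h=cv2.cvtColor(im,cv2.COLOR_RGB2HSV)
m=(h[...,0]>100)&(h[...,0]<125)&(h[...,1]>110)
m[:95]=0;m[262:]=0;m[:,:270]=0;m[:,368:]=0
L=[];R=[]
for v in range(112,240,4):
    u=np.nonzero(m[v])[0]; L.append(plane(c,u.min()-.5,v,12)[:2]); R.append(plane(c,u.max()+.5,v,12)[:2])
L=np.array(L);R=np.array(R)
for E in (L,R):
    p=np.polyfit(E[:,0],E[:,1],1); print("edge slope",p[0],"y@590",np.polyval(p,590),np.std(E[:,1]-np.polyval(p,E[:,0])))
F=np.array([plane(c,u,np.nonzero(m[:,u])[0].min()-.5,12)[:2] for u in range(290,348,4)])
print("front x",F[:,0].mean().round(1),np.polyfit(F[:,1],F[:,0],1))
r,mm=red(c,(577,-74),40); mm[240:]=0
v,u=np.nonzero(mm); print(u.min(),u.max(),v.min(),v.max())
P=cloud(c); z=P[...,2][mm]; print(np.percentile(z,[1,25,50,75,99]))
top=mm&(P[...,2]>138)&(P[...,2]<162); Q=P[top]; print(len(Q),cv2.minAreaRect(Q[:,:2].astype(np.float32)),np.linalg.lstsq(np.c_[Q[:,:2]-[577,-73],np.ones(len(Q))],Q[:,2],rcond=None)[0])
```

```text
edge slope 0.0028319795355715525 y@590 -127.22593772709607 0.44162580968568577
edge slope 0.003072551521610862 y@590 -19.60657133486172 0.43250474778485
front x 489.0 [-5.24639501e-03  4.88578830e+02]
311 325 158 196
[104.61924847 142.30656933 148.27580557 152.68463428 157.2836676 ]
352 ((575.0599975585938, -72.72945404052734), (11.941410064697266, 38.64661407470703), 86.59872436523438) [-6.61936916e-02  7.78112991e-02  1.49561339e+02]
```

>>> {"api": "step_arm", "payload": {"plan": [{"x": -0.13, "y": 0, "z": 0.96, "rx": 0, "ry": 0, "rz": 0}, {"x": -0.13, "y": 0, "z": 0.96, "rx": 0, "ry": 0, "rz": 0}, {"x": -0.13, "y": 0, "z": 0.96, "rx": 0, "ry": 0, "rz": 0}, {"x": -0.13, "y": 0, "z": 0.96, "rx": 0, "ry": 0, "rz": 0}, {"x": -0.13, "y": 0, "z": 0.96, "rx": 0, "ry": 0, "rz": 0}, {"x": -0.13, "y": 0, "z": 0.96, "rx": 0, "ry": 0, "rz": 0}, {"x": 0, "y": 0, "z": 0, "rx": 0, "ry": 1, "rz": -0.04}, {"x": 0, "y": 0, "z": 0, "rx": 0, "ry": 1, "rz": 0}, {"x": 0, "y": 0, "z": 0, "rx": 0, "ry": 1, "rz": 0}, {"x": 0, "y": 0, "z": 0, "rx": 0, "ry": 1, "rz": 0}], "jaw": -1}}

```text
t: 4.52
eef_pos: [595.1, -72.8, 191.1]
tcp_rot: [-3.141, -0.404, -3.139]
ft_force: [-0.2, -0.7, -0.3]
opening: 1.001
grip_force: 0.0
```

Run:
```python
from h import *
s=state(); print(s["t"],s["joints"].round(3),s["eef_pos"],s["tcp_rot"],s["ft_force"])
c=read_camera("wrist"); save(c,"wrist2"); cv2.imwrite("pics/w2.png",cv2.resize(c["image"][80:330,180:460,::-1],None,fx=2,fy=2)); 
r,mm=red(c,(577,-74),45); v,u=np.nonzero(mm); print(len(r),u.min(),u.max(),v.min(),v.max())
print(np.percentile(r,[1,50,99],axis=0).round(1), -c["R"].T@c["t"],c["R"][2])
```

```text
4.5167 [-0.196  0.649  1.387 -0.079  1.502 -1.749] [595.10257405 -72.7833987  191.1476257 ] [-3.14089483 -0.40397431 -3.13890129] [-0.16516546 -0.7457203  -0.28748354]
970 307 329 195 250
[[553.1 -81.  126.1]
 [573.6 -73.1 149.6]
 [594.5 -65.3 157.2]] [584.18250921 -72.63258642 380.89994266] [-0.10009468 -0.00184455 -0.99497621]
```

View pics/w2.png

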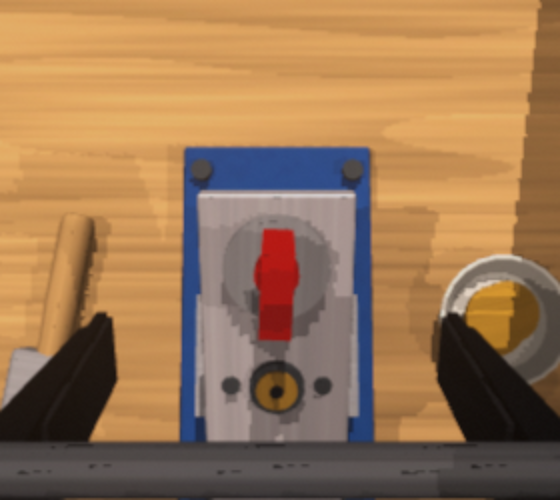

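The wing lies between the fingers at crop (277,285), i.e. pixel (318,222), slightly rotated. It's over its grey collar, with the drill bush behind at crop (277,385).

Run:
```python
from h import *
c=read_camera("wrist"); P=cloud(c); r,mm=red(c,(577,-74),45)
a=.4; n=np.array([np.sin(a),0,np.cos(a)]); e=np.array([np.cos(a),0,-np.sin(a)])
k=np.array([578,-73.4,150]); q=r-k
N=q@n; E=q@e; print(np.percentile(N,[1,10,50,90,99]).round(1))
t=abs(N-np.percentile(N,75))<3; print(t.sum(),"top N",N[t].mean(),"E",np.percentile(E[t],[1,99]),"Y",np.percentile(q[t,1],[2,98]),cv2.minAreaRect(np.c_[E[t],q[t,1]].astype(np.float32)))
z=np.polyfit(E[t],N[t],1); print("tilt residual",z[0])
# leaf / collar heights
Q=P-k; NE=Q@e; NN=Q@n; 
m=(abs(Q[...,1])<28)&(NE>-25)&(NE<30)&(NN<-15)&(NN>-60)&(c["depth"]>0)
rad=np.hypot(NE,Q[...,1]); print("collar",np.median(NN[m&(rad<20)&(rad>14)]),"leaf",np.median(NN[m&(rad>25)]))
```

```text
[-33.4 -21.1   0.6   1.5   2.2]
752 top N 0.8176679297564043 E [-16.23157296  17.46113008] Y [-5.26614461  6.16451872] ((0.7432098388671875, 0.5174670219421387), (11.961241722106934, 34.17855453491211), 87.9072265625)
tilt residual 0.0073048026984737216
collar -29.060793890867572 leaf -34.155155829962126
```

>>> {"api": "step_arm", "payload": {"plan": [{"x": -0.04, "y": 0, "z": 0.48, "rx": 0, "ry": 0, "rz": 0}, {"x": 0, "y": 0, "z": 0.48, "rx": 0, "ry": 0, "rz": 0}, {"x": 0, "y": 0, "z": 0.48, "rx": 0, "ry": 0, "rz": 0}, {"x": 0, "y": 0, "z": 0.48, "rx": 0, "ry": 0, "rz": 0}, {"x": 0, "y": 0, "z": 0.48, "rx": 0, "ry": 0, "rz": 0}, {"x": 0, "y": 0, "z": 0.2, "rx": 0, "ry": 0, "rz": 0}, {"x": 0, "y": 0, "z": 0.2, "rx": 0, "ry": 0, "rz": 0}, {"x": 0, "y": 0, "z": 0.09, "rx": 0, "ry": 0, "rz": 0}, {"x": 0, "y": 0, "z": 0, "rx": 0, "ry": 0, "rz": 0}, {"x": 0, "y": 0, "z": 0, "rx": 0, "ry": 0, "rz": 0}], "jaw": -1}}

```text
t: 5.45
eef_pos: [568.0, -72.9, 124.1]
tcp_rot: [3.141, -0.399, -3.137]
ft_force: [-0.4, 0.1, 1.1]
opening: 0.996
grip_force: 0.0
```

>>> {"api": "step_arm", "payload": {"plan": [{"x": 0, "y": 0, "z": 0, "rx": 0, "ry": 0, "rz": 0}, {"x": 0, "y": 0, "z": 0, "rx": 0, "ry": 0, "rz": 0}, {"x": 0, "y": 0, "z": 0, "rx": 0, "ry": 0, "rz": 0}, {"x": 0, "y": 0, "z": 0, "rx": 0, "ry": 0, "rz": 0}, {"x": 0, "y": 0, "z": 0, "rx": 0, "ry": 0, "rz": 0}, {"x": 0, "y": 0, "z": 0, "rx": 0, "ry": 0, "rz": 0}, {"x": 0, "y": 0, "z": 0, "rx": 0, "ry": 0, "rz": 0}, {"x": 0, "y": 0, "z": 0, "rx": 0, "ry": 0, "rz": 0}, {"x": 0, "y": 0, "z": 0, "rx": 0, "ry": 0, "rz": 0}, {"x": 0, "y": 0, "z": 0, "rx": 0, "ry": 0, "rz": 0}], "jaw": 1}}

```text
t: 6.28
eef_pos: [567.7, -72.8, 123.7]
tcp_rot: [3.141, -0.4, -3.137]
ft_force: [0.3, 0.5, 0.1]
opening: 0.354
grip_force: 0.0
```

>>> {"api": "step_arm", "payload": {"plan": [{"x": 0, "y": 0, "z": 0, "rx": 0, "ry": 0, "rz": 0}, {"x": 0, "y": 0, "z": 0, "rx": 0, "ry": 0, "rz": 0}, {"x": 0, "y": 0, "z": 0, "rx": 0, "ry": 0, "rz": 0}, {"x": 0, "y": 0, "z": 0, "rx": 0, "ry": 0, "rz": 0}, {"x": 0, "y": 0, "z": 0, "rx": 0, "ry": 0, "rz": 0}, {"x": 0, "y": 0, "z": 0, "rx": 0, "ry": 0, "rz": 0}, {"x": 0, "y": 0, "z": 0, "rx": 0, "ry": 0, "rz": 0}, {"x": 0, "y": 0, "z": 0, "rx": 0, "ry": 0, "rz": 0}, {"x": 0, "y": 0, "z": 0, "rx": 0, "ry": 0, "rz": 0}, {"x": 0, "y": 0, "z": 0, "rx": 0, "ry": 0, "rz": 0}], "jaw": 1}}

```text
t: 7.12
eef_pos: [567.8, -73.0, 123.7]
tcp_rot: [3.142, -0.4, -3.137]
ft_force: [1.7, -3.4, -1.0]
opening: 0.122
grip_force: 30.0
```

Run:
```python
from h import *
s=state(); print(s["eef_pos"],s["tcp_rot"],s["ft_force"],s["moment"],s["opening"],s["grip_force"])
c=read_camera("wrist"); cv2.imwrite("pics/w3.png",cv2.resize(c["image"][80:330,180:460,::-1],None,fx=2,fy=2))
```

```text
[567.7612105  -72.97210646 123.66220157] [ 3.14155009 -0.39969347 -3.13728907] [ 1.66789775 -3.36862303 -1.00658362] [-0.49281197 -0.51143935  0.23641687] 0.12233067353406521 29.95353788137436
```

View pics/w3.png

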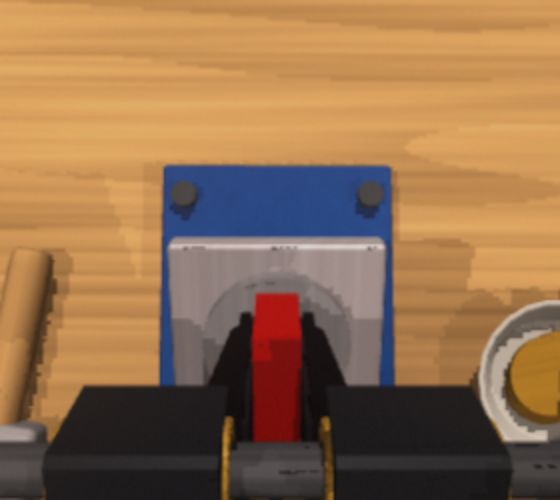

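The wing is gripped symmetrically (crop column 277, opening 11.6 mm). I'll swing it down about the hinge.

>>> {"api": "step_arm", "payload": {"plan": [{"x": 0.014, "y": -0.01, "z": 0.232, "rx": 0, "ry": -0.4, "rz": 0}, {"x": 0.014, "y": 0, "z": 0.232, "rx": 0, "ry": -0.4, "rz": 0}, {"x": 0.014, "y": 0, "z": 0.232, "rx": 0, "ry": -0.4, "rz": 0}, {"x": 0.014, "y": 0, "z": 0.232, "rx": 0, "ry": -0.4, "rz": 0}, {"x": 0, "y": 0, "z": 0, "rx": 0, "ry": 0, "rz": 0}, {"x": 0, "y": 0, "z": 0, "rx": 0, "ry": 0, "rz": 0}, {"x": 0, "y": 0, "z": 0, "rx": 0, "ry": 0, "rz": 0}, {"x": 0, "y": 0, "z": 0, "rx": 0, "ry": 0, "rz": 0}, {"x": 0, "y": 0, "z": 0, "rx": 0, "ry": 0, "rz": 0}, {"x": 0, "y": 0, "z": 0, "rx": 0, "ry": 0, "rz": 0}], "jaw": 1}}

```text
t: 8.0
eef_pos: [558.9, -73.1, 102.5]
tcp_rot: [3.141, -0.239, -3.137]
ft_force: [4.5, -1.0, 4.1]
opening: 0.127
grip_force: 30.0
```

>>> {"api": "step_arm", "payload": {"plan": [{"x": 0.004, "y": 0, "z": 0.232, "rx": 0, "ry": -0.4, "rz": 0}, {"x": 0.01, "y": 0, "z": 0.232, "rx": 0, "ry": -0.4, "rz": 0}, {"x": 0.014, "y": 0, "z": 0.232, "rx": 0, "ry": -0.4, "rz": 0}, {"x": 0.014, "y": 0, "z": 0.232, "rx": 0, "ry": -0.4, "rz": 0}, {"x": 0, "y": 0, "z": 0, "rx": 0, "ry": 0, "rz": 0}, {"x": 0, "y": 0, "z": 0, "rx": 0, "ry": 0, "rz": 0}, {"x": 0, "y": 0, "z": 0, "rx": 0, "ry": 0, "rz": 0}, {"x": 0, "y": 0, "z": 0, "rx": 0, "ry": 0, "rz": 0}, {"x": 0, "y": 0, "z": 0, "rx": 0, "ry": 0, "rz": 0}, {"x": 0, "y": 0, "z": 0, "rx": 0, "ry": 0, "rz": 0}], "jaw": 1}}

```text
t: 8.83
eef_pos: [553.5, -73.1, 80.0]
tcp_rot: [3.141, -0.08, -3.137]
ft_force: [1.2, -0.4, 6.2]
opening: 0.128
grip_force: 30.0
```

Run:
```python
from h import *
s=state(); print(s["eef_pos"],s["tcp_rot"],s["ft_force"],s["moment"],s["opening"],s["grip_force"])
```

```text
[553.48097971 -73.06788897  79.9733865 ] [ 3.14127702 -0.08031837 -3.13730423] [ 1.22849861 -0.43198473  6.24203243] [-0.0951112  -0.08549657 -0.00381445] 0.1279680891433009 29.969926178455353
```

>>> {"api": "step_arm", "payload": {"plan": [{"x": 0.007, "y": 0, "z": 0.116, "rx": 0, "ry": -0.2, "rz": 0}, {"x": 0.007, "y": 0, "z": 0.116, "rx": 0, "ry": -0.2, "rz": 0}, {"x": 0.007, "y": 0, "z": 0.116, "rx": 0, "ry": -0.2, "rz": 0}, {"x": 0, "y": 0, "z": 0, "rx": 0, "ry": 0, "rz": 0}, {"x": 0, "y": 0, "z": 0, "rx": 0, "ry": 0, "rz": 0}, {"x": 0, "y": 0, "z": 0, "rx": 0, "ry": 0, "rz": 0}, {"x": 0, "y": 0, "z": 0, "rx": 0, "ry": 0, "rz": 0}, {"x": 0, "y": 0, "z": 0, "rx": 0, "ry": 0, "rz": 0}, {"x": 0, "y": 0, "z": 0, "rx": 0, "ry": 0, "rz": 0}, {"x": 0, "y": 0, "z": 0, "rx": 0, "ry": 0, "rz": 0}], "jaw": 1}}

```text
t: 9.67
eef_pos: [552.4, -73.1, 71.4]
tcp_rot: [3.141, -0.02, -3.137]
ft_force: [0.6, -1.0, 6.8]
opening: 0.124
grip_force: 30.0
```

>>> {"api": "step_arm", "payload": {"plan": [{"x": 0.003, "y": 0, "z": 0.058, "rx": 0, "ry": -0.1, "rz": 0}, {"x": 0, "y": 0, "z": 0, "rx": 0, "ry": 0, "rz": 0}, {"x": 0, "y": 0, "z": 0, "rx": 0, "ry": 0, "rz": 0}, {"x": 0, "y": 0, "z": 0, "rx": 0, "ry": 0, "rz": 0}, {"x": 0, "y": 0, "z": 0, "rx": 0, "ry": 0, "rz": 0}, {"x": 0, "y": 0, "z": 0, "rx": 0, "ry": 0, "rz": 0}, {"x": 0, "y": 0, "z": 0, "rx": 0, "ry": 0, "rz": 0}, {"x": 0, "y": 0, "z": 0, "rx": 0, "ry": 0, "rz": 0}, {"x": 0, "y": 0, "z": 0, "rx": 0, "ry": 0, "rz": 0}, {"x": 0, "y": 0, "z": 0, "rx": 0, "ry": 0, "rz": 0}], "jaw": 1}}

```text
t: 10.5
eef_pos: [552.2, -73.1, 69.9]
tcp_rot: [3.141, -0.01, -3.137]
ft_force: [0.4, -1.2, 8.8]
opening: 0.122
grip_force: 30.0
```

Run:
```python
from h import *
for i in range(3):
    s=state(); print(s["t"],s["eef_pos"],s["tcp_rot"],s["ft_force"],s["moment"]); read_camera("side")
```

```text
10.5 [552.22719129 -73.06074603  69.89939346] [ 3.14120872 -0.01048766 -3.13735889] [ 0.41944028 -1.24757856  8.82956328] [-0.12048319  0.0566678  -0.02535872]
10.55 [552.23882525 -73.06066316  69.88179044] [ 3.14121104 -0.01047425 -3.1373883 ] [-0.90886642 -1.32343773  7.38770653] [-0.21796805  0.02580494 -0.0437184 ]
10.6 [552.23629239 -73.05770362  69.89995724] [ 3.14123442 -0.01045498 -3.13734605] [ 0.20983865 -0.8941572   8.56986742] [-0.21064672  0.01709544 -0.0277262 ]
```

>>> {"api": "step_arm", "payload": {"plan": [{"x": 0.002, "y": 0, "z": 0.035, "rx": 0, "ry": -0.06, "rz": 0}, {"x": 0, "y": 0, "z": 0, "rx": 0, "ry": 0, "rz": 0}, {"x": 0, "y": 0, "z": 0, "rx": 0, "ry": 0, "rz": 0}, {"x": 0, "y": 0, "z": 0, "rx": 0, "ry": 0, "rz": 0}, {"x": 0, "y": 0, "z": 0, "rx": 0, "ry": 0, "rz": 0}, {"x": 0, "y": 0, "z": 0, "rx": 0, "ry": 0, "rz": 0}, {"x": 0, "y": 0, "z": 0, "rx": 0, "ry": 0, "rz": 0}, {"x": 0, "y": 0, "z": 0, "rx": 0, "ry": 0, "rz": 0}, {"x": 0, "y": 0, "z": 0, "rx": 0, "ry": 0, "rz": 0}, {"x": 0, "y": 0, "z": 0, "rx": 0, "ry": 0, "rz": 0}], "jaw": 1}}

```text
t: 11.48
eef_pos: [552.2, -73.1, 69.0]
tcp_rot: [3.141, -0.004, -3.137]
ft_force: [0.5, -1.1, 7.5]
opening: 0.125
grip_force: 30.0
```

```bash
cat > s.py <<'E'
from h import *
L=[]
for i in range(3):
    s=state(); L.append(np.r_[s["eef_pos"],s["tcp_rot"],s["ft_force"],s["moment"]]); read_camera("side")
L=np.mean(L,0); print(s["t"],L.round(3))
E
python3 s.py
```

```text
11.5833 [ 5.52172e+02 -7.30770e+01  6.90420e+01  3.14100e+00 -4.00000e-03
 -3.13700e+00  2.93000e-01 -1.24500e+00  7.74200e+00 -2.05000e-01
  4.90000e-02 -1.60000e-02]
```

>>> {"api": "step_arm", "payload": {"plan": [{"x": 0.001, "y": 0, "z": 0.023, "rx": 0, "ry": -0.04, "rz": 0}, {"x": 0, "y": 0, "z": 0, "rx": 0, "ry": 0, "rz": 0}, {"x": 0, "y": 0, "z": 0, "rx": 0, "ry": 0, "rz": 0}, {"x": 0, "y": 0, "z": 0, "rx": 0, "ry": 0, "rz": 0}, {"x": 0, "y": 0, "z": 0, "rx": 0, "ry": 0, "rz": 0}, {"x": 0, "y": 0, "z": 0, "rx": 0, "ry": 0, "rz": 0}, {"x": 0, "y": 0, "z": 0, "rx": 0, "ry": 0, "rz": 0}, {"x": 0, "y": 0, "z": 0, "rx": 0, "ry": 0, "rz": 0}, {"x": 0, "y": 0, "z": 0, "rx": 0, "ry": 0, "rz": 0}, {"x": 0, "y": 0, "z": 0, "rx": 0, "ry": 0, "rz": 0}], "jaw": 1}}

```text
t: 12.47
eef_pos: [552.2, -73.1, 68.7]
tcp_rot: [3.141, -0.0, -3.137]
ft_force: [-0.5, -0.8, 10.6]
opening: 0.126
grip_force: 30.0
```

```bash
python3 s.py
```

```text
12.5667 [ 5.52149e+02 -7.30780e+01  6.86630e+01  3.14100e+00 -0.00000e+00
 -3.13700e+00 -8.29000e-01 -6.43000e-01  1.04420e+01 -1.58000e-01
  2.15000e-01 -2.90000e-02]
```

>>> {"api": "step_arm", "payload": {"plan": [{"x": 0, "y": 0, "z": 0.016, "rx": 0, "ry": 0, "rz": 0}, {"x": 0, "y": 0, "z": 0, "rx": 0, "ry": 0, "rz": 0}, {"x": 0, "y": 0, "z": 0, "rx": 0, "ry": 0, "rz": 0}, {"x": 0, "y": 0, "z": 0, "rx": 0, "ry": 0, "rz": 0}, {"x": 0, "y": 0, "z": 0, "rx": 0, "ry": 0, "rz": 0}, {"x": 0, "y": 0, "z": 0, "rx": 0, "ry": 0, "rz": 0}, {"x": 0, "y": 0, "z": 0, "rx": 0, "ry": 0, "rz": 0}, {"x": 0, "y": 0, "z": 0, "rx": 0, "ry": 0, "rz": 0}, {"x": 0, "y": 0, "z": 0, "rx": 0, "ry": 0, "rz": 0}, {"x": 0, "y": 0, "z": 0, "rx": 0, "ry": 0, "rz": 0}], "jaw": 1}}

```text
t: 13.45
eef_pos: [552.2, -73.1, 68.6]
tcp_rot: [3.141, -0.0, -3.137]
ft_force: [-0.3, -0.2, 14.8]
opening: 0.122
grip_force: 30.0
```

```bash
python3 s.py
```

```text
13.55 [ 5.52169e+02 -7.30760e+01  6.85750e+01  3.14100e+00 -0.00000e+00
 -3.13700e+00 -1.11100e+00 -3.59000e-01  1.42590e+01 -1.22000e-01
  4.43000e-01 -3.30000e-02]
```

>>> {"api": "step_arm", "payload": {"plan": [{"x": 0, "y": 0, "z": 0.007, "rx": 0, "ry": 0, "rz": 0}, {"x": 0, "y": 0, "z": 0, "rx": 0, "ry": 0, "rz": 0}, {"x": 0, "y": 0, "z": 0, "rx": 0, "ry": 0, "rz": 0}, {"x": 0, "y": 0, "z": 0, "rx": 0, "ry": 0, "rz": 0}, {"x": 0, "y": 0, "z": 0, "rx": 0, "ry": 0, "rz": 0.4}, {"x": 0, "y": 0, "z": 0, "rx": 0, "ry": 0, "rz": 0.4}, {"x": 0, "y": 0, "z": 0, "rx": 0, "ry": 0, "rz": 0.4}, {"x": 0, "y": 0, "z": 0, "rx": 0, "ry": 0, "rz": 0}, {"x": 0, "y": 0, "z": 0, "rx": 0, "ry": 0, "rz": 0}, {"x": 0, "y": 0, "z": 0, "rx": 0, "ry": 0, "rz": 0}], "jaw": 1}}

```text
t: 14.43
eef_pos: [552.2, -73.1, 68.5]
tcp_rot: [3.141, -0.0, 3.026]
ft_force: [-1.5, -0.7, 15.4]
opening: 0.124
grip_force: 30.0
```

```bash
python3 s.py
```

```text
14.5333 [ 5.52169e+02 -7.30930e+01  6.85500e+01  3.14100e+00 -0.00000e+00
  3.02600e+00 -1.93300e+00 -8.65000e-01  1.54950e+01 -1.35000e-01
  5.66000e-01 -7.00000e-03]
```

>>> {"api": "step_arm", "payload": {"plan": [{"x": 0, "y": 0, "z": 0, "rx": 0, "ry": 0, "rz": 0.3}, {"x": 0, "y": 0, "z": 0, "rx": 0, "ry": 0, "rz": 0.3}, {"x": 0, "y": 0, "z": 0, "rx": 0, "ry": 0, "rz": 0.3}, {"x": 0, "y": 0, "z": 0, "rx": 0, "ry": 0, "rz": 0.3}, {"x": 0, "y": 0, "z": 0, "rx": 0, "ry": 0, "rz": 0.3}, {"x": 0, "y": 0, "z": 0, "rx": 0, "ry": 0, "rz": 0.3}, {"x": 0, "y": 0, "z": 0, "rx": 0, "ry": 0, "rz": 0}, {"x": 0, "y": 0, "z": 0, "rx": 0, "ry": 0, "rz": 0}, {"x": 0, "y": 0, "z": 0, "rx": 0, "ry": 0, "rz": 0}, {"x": 0, "y": 0, "z": 0, "rx": 0, "ry": 0, "rz": 0}], "jaw": 1}}

```text
t: 15.42
eef_pos: [552.2, -73.1, 68.5]
tcp_rot: [3.141, -0.0, 2.846]
ft_force: [-1.3, -0.6, 15.8]
opening: 0.123
grip_force: 30.0
```

```bash
python3 s.py
```

```text
15.5167 [ 5.52147e+02 -7.30960e+01  6.85320e+01  3.14100e+00 -0.00000e+00
  2.84600e+00 -1.32600e+00 -7.95000e-01  1.62250e+01 -1.90000e-01
  5.35000e-01 -5.20000e-02]
```

>>> {"api": "step_arm", "payload": {"plan": [{"x": 0, "y": 0, "z": 0, "rx": 0, "ry": 0, "rz": 0.5}, {"x": 0, "y": 0, "z": 0, "rx": 0, "ry": 0, "rz": 0.5}, {"x": 0, "y": 0, "z": 0, "rx": 0, "ry": 0, "rz": 0.5}, {"x": 0, "y": 0, "z": 0, "rx": 0, "ry": 0, "rz": 0.5}, {"x": 0, "y": 0, "z": 0, "rx": 0, "ry": 0, "rz": 0.5}, {"x": 0, "y": 0, "z": 0, "rx": 0, "ry": 0, "rz": 0.5}, {"x": 0, "y": 0, "z": 0, "rx": 0, "ry": 0, "rz": 0.5}, {"x": 0, "y": 0, "z": 0, "rx": 0, "ry": 0, "rz": 0.5}, {"x": 0, "y": 0, "z": 0, "rx": 0, "ry": 0, "rz": 0}, {"x": 0, "y": 0, "z": 0, "rx": 0, "ry": 0, "rz": 0}], "jaw": 1}}

```text
t: 16.4
eef_pos: [552.2, -73.1, 68.5]
tcp_rot: [3.142, -0.0, 2.445]
ft_force: [-2.1, -1.8, 15.7]
opening: 0.124
grip_force: 30.0
```

```bash
python3 s.py
```

```text
16.5 [ 5.52155e+02 -7.31480e+01  6.85070e+01  3.14200e+00 -0.00000e+00
  2.44600e+00 -2.17800e+00 -1.64800e+00  1.55300e+01 -2.67000e-01
  5.47000e-01 -5.40000e-02]
```

>>> {"api": "step_arm", "payload": {"plan": [{"x": 0, "y": 0, "z": 0, "rx": 0, "ry": 0, "rz": 0.6}, {"x": 0, "y": 0, "z": 0, "rx": 0, "ry": 0, "rz": 0.6}, {"x": 0, "y": 0, "z": 0, "rx": 0, "ry": 0, "rz": 0.6}, {"x": 0, "y": 0, "z": 0, "rx": 0, "ry": 0, "rz": 0.6}, {"x": 0, "y": 0, "z": 0, "rx": 0, "ry": 0, "rz": 0.6}, {"x": 0, "y": 0, "z": 0, "rx": 0, "ry": 0, "rz": 0.6}, {"x": 0, "y": 0, "z": 0, "rx": 0, "ry": 0, "rz": 0.6}, {"x": 0, "y": 0, "z": 0, "rx": 0, "ry": 0, "rz": 0.6}, {"x": 0, "y": 0, "z": 0, "rx": 0, "ry": 0, "rz": 0.6}, {"x": 0, "y": 0, "z": 0, "rx": 0, "ry": 0, "rz": 0}], "jaw": 1}}

```text
t: 17.38
eef_pos: [552.1, -73.2, 68.5]
tcp_rot: [-3.141, -0.0, 1.902]
ft_force: [-2.2, -1.0, 15.7]
opening: 0.123
grip_force: 30.0
```

```bash
python3 s.py
```

```text
17.4833 [ 5.52102e+02 -7.31630e+01  6.84720e+01 -3.14100e+00 -0.00000e+00
  1.90400e+00 -2.28600e+00 -1.50500e+00  1.53440e+01 -3.94000e-01
  5.85000e-01 -3.80000e-02]
```

>>> {"api": "step_arm", "payload": {"plan": [{"x": 0, "y": 0, "z": 0, "rx": 0, "ry": 0, "rz": 0.2}, {"x": 0, "y": 0, "z": 0, "rx": 0, "ry": 0, "rz": 0.2}, {"x": 0, "y": 0, "z": 0, "rx": 0, "ry": 0, "rz": 0.2}, {"x": 0, "y": 0, "z": 0, "rx": 0, "ry": 0, "rz": 0.2}, {"x": 0, "y": 0, "z": 0, "rx": 0, "ry": 0, "rz": 0.2}, {"x": 0, "y": 0, "z": 0, "rx": 0, "ry": 0, "rz": 0.2}, {"x": 0, "y": 0, "z": 0, "rx": 0, "ry": 0, "rz": 0}, {"x": 0, "y": 0, "z": 0, "rx": 0, "ry": 0, "rz": 0}, {"x": 0, "y": 0, "z": 0, "rx": 0, "ry": 0, "rz": 0}, {"x": 0, "y": 0, "z": 0, "rx": 0, "ry": 0, "rz": 0}], "jaw": 1}}

```text
t: 18.37
eef_pos: [552.1, -73.2, 68.5]
tcp_rot: [-3.141, -0.0, 1.786]
ft_force: [-2.5, -1.7, 15.3]
opening: 0.121
grip_force: 30.0
```

```bash
python3 s.py
```

```text
18.4667 [ 5.52088e+02 -7.31760e+01  6.84820e+01 -3.14100e+00 -0.00000e+00
  1.78600e+00 -2.78400e+00 -1.61300e+00  1.53910e+01 -4.07000e-01
  5.76000e-01 -4.40000e-02]
```

>>> {"api": "step_arm", "payload": {"plan": [{"x": 0, "y": 0, "z": 0, "rx": 0, "ry": 0, "rz": 0.1}, {"x": 0, "y": 0, "z": 0, "rx": 0, "ry": 0, "rz": 0.1}, {"x": 0, "y": 0, "z": 0, "rx": 0, "ry": 0, "rz": 0.1}, {"x": 0, "y": 0, "z": 0, "rx": 0, "ry": 0, "rz": 0}, {"x": 0, "y": 0, "z": -0.004, "rx": 0, "ry": 0, "rz": 0}, {"x": 0, "y": 0, "z": -0.004, "rx": 0, "ry": 0, "rz": 0}, {"x": 0, "y": 0, "z": -0.004, "rx": 0, "ry": 0, "rz": 0}, {"x": 0, "y": 0, "z": 0, "rx": 0, "ry": 0, "rz": 0}, {"x": 0, "y": 0, "z": 0, "rx": 0, "ry": 0, "rz": 0}, {"x": 0, "y": 0, "z": 0, "rx": 0, "ry": 0, "rz": 0}], "jaw": 1}}

```text
t: 19.35
eef_pos: [552.1, -73.2, 68.5]
tcp_rot: [-3.141, -0.0, 1.756]
ft_force: [-1.2, -1.7, 11.3]
opening: 0.126
grip_force: 30.0
```

```bash
python3 s.py
```

```text
19.45 [ 5.52069e+02 -7.31690e+01  6.84920e+01 -3.14100e+00 -0.00000e+00
  1.75600e+00 -1.13200e+00 -1.48300e+00  1.11920e+01 -4.07000e-01
  3.74000e-01 -1.10000e-02]
```

Knob is at about 1.39, no resistance. Now I'll ease off the rest, open slightly and lift.

>>> {"api": "step_arm", "payload": {"plan": [{"x": 0, "y": 0, "z": -0.005, "rx": 0, "ry": 0, "rz": 0}, {"x": 0, "y": 0, "z": -0.005, "rx": 0, "ry": 0, "rz": 0}, {"x": 0, "y": 0, "z": -0.005, "rx": 0, "ry": 0, "rz": 0}, {"x": 0, "y": 0, "z": 0, "rx": 0, "ry": 0, "rz": 0}, {"x": 0, "y": 0, "z": 0, "rx": 0, "ry": 0, "rz": 0}, {"x": 0, "y": 0, "z": 0, "rx": 0, "ry": 0, "rz": 0}, {"x": 0, "y": 0, "z": 0, "rx": 0, "ry": 0, "rz": 0}, {"x": 0, "y": 0, "z": 0, "rx": 0, "ry": 0, "rz": 0}, {"x": 0, "y": 0, "z": 0, "rx": 0, "ry": 0, "rz": 0}, {"x": 0, "y": 0, "z": 0, "rx": 0, "ry": 0, "rz": 0}], "jaw": 0.5}}

```text
t: 20.33
eef_pos: [552.2, -73.1, 68.2]
tcp_rot: [3.142, -0.0, 1.756]
ft_force: [-0.4, -0.6, -0.7]
opening: 0.251
grip_force: 0.0
```

>>> {"api": "step_arm", "payload": {"plan": [{"x": 0, "y": 0, "z": -0.1, "rx": 0, "ry": 0, "rz": 0}, {"x": 0, "y": 0, "z": -0.2, "rx": 0, "ry": 0, "rz": 0}, {"x": 0, "y": 0, "z": -0.4, "rx": 0, "ry": 0, "rz": 0}, {"x": 0, "y": 0, "z": -0.6, "rx": 0, "ry": 0, "rz": 0}, {"x": 0, "y": 0, "z": -0.8, "rx": 0, "ry": 0, "rz": 0}, {"x": 0, "y": 0, "z": -1, "rx": 0, "ry": 0, "rz": 0}, {"x": 0, "y": 0, "z": -1, "rx": 0, "ry": 0, "rz": 0}, {"x": 0, "y": 0, "z": -1, "rx": 0, "ry": 0, "rz": 0}, {"x": 0, "y": 0, "z": 0, "rx": 0, "ry": 0, "rz": 0}, {"x": 0, "y": 0, "z": 0, "rx": 0, "ry": 0, "rz": 0}], "jaw": 0.5}}

```text
t: 21.17
eef_pos: [552.6, -73.2, 197.7]
tcp_rot: [3.138, 0.001, 1.756]
ft_force: [-0.7, 0.1, 0.2]
opening: 0.251
grip_force: 0.0
```

Run:
```python
from h import *
c=read_camera("wrist"); r,m=red(c,(552,-73),45); r=r[r[:,2]<110]
t=abs(r[:,2]-np.percentile(r[:,2],75))<3; q=r[t]
print(len(q),cv2.minAreaRect(q[:,:2].astype(np.float32)),np.median(q,0),np.linalg.lstsq(np.c_[q[:,:2]-q[:,:2].mean(0),np.ones(len(q))],q[:,2],rcond=None)[0])
s=read_camera("side"); a=cv2.resize(s["image"][160:260,270:430],None,fx=4,fy=4)[:,:,::-1]; cv2.imwrite("pics/fin.png",a)
```

```text
504 ((552.748046875, -72.65282440185547), (11.642610549926758, 33.90350341796875), 10.3291654586792) [552.57359476 -72.01463953  97.83393601] [-5.28192850e-03 -3.31960665e-03  9.77814566e+01]
```

View pics/fin.png

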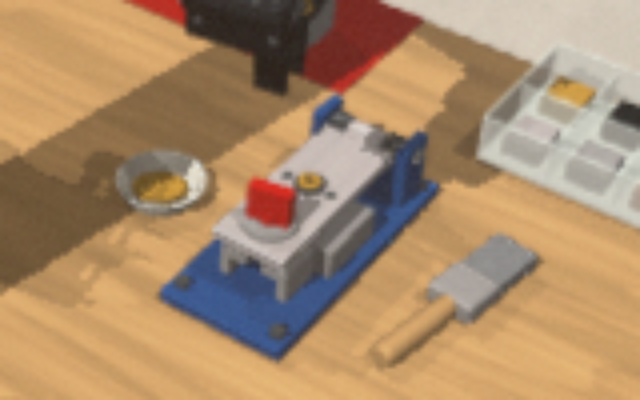

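The leaf is level with the wing turned across it, 10.3° short of square, which is about 1.39 rad. The wing sits at crop (271,203), and the brush and dish haven't moved. Handing in.

```bash
python3 -c "
from cell import *
print(job_done())"
```

```text
the job is handed in; nothing more can be done
None
```

The leaf is level and locked on the blank, with the knob turned to about 1.39 rad and the arm clear of the jig; the job is handed in, though no verdict came back.

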